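# Lay out the rack of a pipetting robot

## Robot

A 6-joint arm with a two-finger parallel gripper is mounted at the origin on the work surface. World frame = base frame: x ahead of the robot, y to its left, z up, the work surface at z = 0. Lengths are in m, angles in rad, forces in N, time in s.
With the tool pointing down it reaches from about 0.375 to 0.9 m from the base axis. Payload 3.1 kg.
Tool frame: the origin (TCP) lies between the finger pads; the fingertips stand 22 mm ahead of it and the grasp point (between the pads) lies 3 mm ahead of it; z points along the fingers, y is the direction in which the jaws open and shut (so a half turn about z gives the same grasp; the last joint's range is limited). The gripper opens to 85 mm and grips with 20 to 120 N. Pads are 22 mm wide; open, the fingers measure 114 mm over their backs; the gripper's body (76 mm by 85 mm) begins 54 mm behind the grasp point. The pads swing forward as they close: fully open they stand 13 mm farther back than shut.
Start: joints at [-0.178, 0.527, 1.433, -0, 1.181, -0.178], TCP at [0.625, 0, 0.253] pointing down, gripper open.
Joint ranges: [-3.08, 3.08], [-0.75, 2.2], [0.22, 2.44], [-1.43, 4.57], [0, 2.65], [-2.85, 2.85]. Speed limits (rad/s): [2.79, 2.79, 3.14, 3.14, 3.14, 3.14].

## Interface

Orientations are given as a unit quaternion [x, y, z, w].
In Python, from station import status, snapshot, manip gives the robot as it stands.
- The arm moves only by the tool move_arm, never from a script. Its argument "plan" is a list that holds one entry, the list of rows, each a list of 7 numbers: the turn, a rotation vector about the tool's x, y, z scaled (see below), then the shift along the tool's x, y, z scaled (see below), then the closure, from 0 (fully open) to 1 (shut). A call has exactly 8 rows; each row is the pose to reach, as a shift and turn from the pose commanded when the call began, along the tool's axes at that moment; what a row does not reach only later rows make up. The controller multiplies each number of a shift by 100 mm and each number of a turn by pi/4 rad. A row lasts 1/8 s, in which the tool goes at most 62.5 mm and 10.7 degrees, less where a joint would pass 70% of its speed; a pose out of reach is approached as far as the arm can. A call with a number of a shift or a turn outside -1 to 1 is refused whole. A call with a gripper value outside its range is refused whole. The fingers move at their own pace and stop on an object; "force" is the grip in N (left out, the last holds). Time passes only in rows, so rows that repeat a pose let the fingers close, or fill a call up. It gives the time, the measured TCP pose, the force and the opening at its end, in the units of the state.
- status.sense(): the state, without advancing time (a new reading comes with each control period).
- snapshot(name): name is "scene" or "side" or "wrist"; returns a dict with "img" (384x512x3 uint8, red, green, blue), "depth" (384x512 float32, m along the optical axis (not along the pixel's ray), 0 where there is no reading), "mtx" (3x3 intrinsics, pixels), "T" (4x4, takes a point from camera to world coordinates). Camera axes: x right, y up, looking along -z (the intrinsics and any distortion apply to the point x, -y, -z); pixel columns grow to the right and rows downward; lengths in m; the calibration is good to about 2 mm. The wrist camera is an equidistant fisheye: a pixel r from the principal point sees the ray r / f radians off the axis. A picture is of the moment at which its call begins.
- manip.sign_off(): hands the job in, once; it reports no verdict.
The state is a dict: "t": time; "q": joint angles; "qd": joint speeds; "tau": joint torques, N m; "tcp_pos": TCP position; "tool_rot": TCP orientation; "force": force on the tool from outside, world axes, zero at the start; "ft_torque": the same for the moment, N m; "finger_gap": opening from 0.0 (shut) to 1.0 (fully open).
Only numpy, scipy, OpenCV 4.12 (cv2) and the standard library are available. Lean on these libraries where they do the work, as an engineer would, in place of code of your own. Each camera call takes 0.05 s, during which the arm holds its last target. There are 200 camera calls.

## Task

Lay out the black rack for the next run: stand the blue trough lengthwise (pointing front to back, square with the rack) on the marked spot midway between the white well plate and the green-topped tip rack and close it with the orange lid, fully seated; stand the amber bottle on the marked spot behind the well plate (the side away from the robot); and set the metal tube block squarely on the marked spot in front of the tip rack (the robot's side). Everything ends upright, centred on its spot to within about a centimetre, and let go. Keep trough, bottle and block upright all the way, and leave the green vial and the petri dish where they stand on the rack.

Things in the scene. Friction and masses are not known exactly. Their poses are not given: they have to be found in the camera images.
- rack: Fixed black plate, 250 (x) x 420 (y) x 6 mm. Origin: centre of its underside, on the deck; x points away from the robot (to the back), y to the robot's left. White outlines mark five spots: 102 x 46 mm (long along x) at the centre, 56 mm squares at x = +-95, y = +-140 mm. Well plate and tip rack are fixed on it at x = 0, y = +-140 mm; which is left varies.
- well_plate: Fixed: white 96-well plate, small grey wells, 85 (x) x 127 (y) mm, in a grey holder 95 x 137 mm; top 50 mm above its origin. Origin: centre of the holder's underside, on the rack's top face (6 mm above the deck). Axes parallel to the rack's. The marked spot behind it is centred at +95 mm along its x, the one in front at -95 mm.
- tip_rack: Fixed: black tip rack full of green tips, 85 (x) x 127 (y) mm, in a grey holder 95 x 137 mm; its top is 50 mm above its origin. Origin: centre of the holder's underside, on the rack's top face. Axes parallel to the rack's. The marked spot in front of it is centred at -95 mm along its x, the one behind at +95 mm.
- trough: Loose blue open-topped plastic trough, 90 (its x) x 34 (its y) x 50 mm high, walls 3 mm, about 70 g. Origin: centre of its underside. Its two ends are alike. Starts upright on the deck beside the rack, its long side roughly along the world y.
- lid: Loose orange lid, 40 g, 34 mm high: plug 76 (x) x 20 (y) x 6 mm below, flange 92 x 36 x 4 mm, grip ridge 50 (x) x 12 (y) x 24 mm high on top. Origin: centre of the plug's underside. The plug enters the trough's mouth (84 x 28 mm), the flange rests on the rim: seated, its origin is 44 mm above the trough's. Ends alike. Starts ridge up on the deck beside the rack, long side roughly along world y.
- bottle: Loose amber round bottle with a paper label and a white cap, 40 mm diameter, 85 mm high including the narrower neck and cap, about 120 g. The full-width body reaches at least 45 mm up. Origin: centre of its underside, z up. Starts upright on the deck beside the rack.
- tube_block: Loose steel-coloured metal block 44 x 44 x 34 mm high with four red tube caps standing 8 mm out of its top (42 mm in all), about 180 g. Origin: centre of its underside; x and y square to its sides. All four sides are alike. Starts upright on the deck beside the rack.
- vial: Bystander: loose small green glass vial with a grey cap, 26 mm diameter, 45 mm high, standing on the rack's middle line behind the trough's spot (95 mm behind the rack's centre). Origin: centre of its underside. Must not be moved by 15 mm or tipped.
- dish: Bystander: loose round white dish (petri dish) with yellow top, 50 mm diameter, 12 mm high, lying on the rack's middle line in front of the trough's spot (95 mm in front of the rack's centre). Origin: centre of its underside. Must not be moved by 15 mm.

How it is judged:
At the end, for the whole second after the job is handed in: On the rack, each within 12 mm of its spot: trough mid-rack, front-to-back within 0.2 rad; bottle behind well plate; block before tip rack, square within 0.2 rad. Lid seated: height within 2.5 mm, centre 8 mm, 0.15 rad. All at rest, upright within 0.1 rad; vial, dish moved under 15 mm (horizontal distance between trough and rack below 0.012 m and z of trough in the frame of rack between 0.002 and 0.01 m and angle between the x axis of trough and the x axis of rack, either way round below 0.2 rad and horizontal distance between lid and trough below 0.008 m and z of lid in the frame of trough between 0.0415 and 0.0465 m and angle between the x axis of lid and the x axis of trough, either way round below 0.15 rad and x of bottle in the frame of well_plate between 0.083 and 0.107 m and y of bottle in the frame of well_plate between -0.012 and 0.012 m and z of bottle in the frame of rack between 0.002 and 0.01 m and x of tube_block in the frame of tip_rack between -0.107 and -0.083 m and y of tube_block in the frame of tip_rack between -0.012 and 0.012 m and z of tube_block in the frame of rack between 0.002 and 0.01 m and (angle between the x axis of tube_block and the x axis of rack, either way round below 0.2 rad or angle between the x axis of tube_block and the y axis of rack, either way round below 0.2 rad) and angle between each of trough, lid, bottle, tube_block, vial, dish's own z axis and vertical below 0.1 rad and linear speed of each of trough, lid, bottle, tube_block below 0.01 m/s and angular speed of each of trough, lid, bottle, tube_block below 0.1 rad/s and distance of each of vial, dish from where it was at the start of the episode below 0.015 m); the robot touches nothing.
It fails at once if the vial or the dish is moved by more than 15 mm or tipped (distance of any of vial, dish from where it was at the start of the episode above 0.015 m or angle between any of vial, dish's own z axis and vertical above 0.4 rad).
It fails at once if the trough, the bottle or the tube block is tipped more than 0.7 rad from upright (angle between any of trough, bottle, tube_block's own z axis and vertical above 0.7 rad).
It also fails if it takes over 112 s, if anything falls off the work surface, if the arm or the gripper's body presses on something with over 40 N, if the wrist force passes 120 N, or if a joint passes its speed limit or range.

## Working session

There is one attempt and no reset: what is moved stays moved. The work goes in short steps, Python scripts to look and compute and a tool call to move; the robot and the scene stay as the last step left them, time stands still between calls to the robot, and variables do not carry over. Pictures are saved under pics/ and viewed, on a budget of 14 in all, crops included, one or two more only if the job needs it, and the job is handed in when it is done.

Besides the shell and the picture viewer there is one more tool, called after "Request:" by a JSON object that holds its "fn" and its "kwargs". move_arm: Moves the arm, as the interface text tells. Its arguments: {"type":"object","properties":{"plan":{"type":"array"},"force":{"type":"number"}},"required":["plan"]}

```bash
mkdir -p pics; ls
python3 - <<'E'
from station import status, snapshot, manip
import cv2,numpy as np
s=status.sense();print(s)
ims=[]
for n in("scene","side"):
    d=snapshot(n);np.savez(f"{n}0.npz",**d);cv2.imwrite(f"pics/{n}0.png",d["img"][:,:,::-1]);print(n,d["mtx"].tolist(),np.round(d["T"],3).tolist(),(d["depth"]>0).mean())
E
```

```text
pics
{'t': 0.0, 'q': array([-1.78478735e-01,  5.28480332e-01,  1.43388128e+00, -7.53266588e-06,
        1.18140038e+00, -1.78513347e-01]), 'qd': array([-0.00078226, -0.00041498, -0.00135235, -0.00112925, -0.00098623,
       -0.00160127]), 'tau': array([ 2.50220628e-04, -4.42344439e+01, -1.78024775e+01, -2.06930472e-04,
        8.36740597e-03,  2.24214921e-05]), 'tcp_pos': array([6.24341133e-01, 1.59667445e-04, 2.52331549e-01]), 'tool_rot': array([ 7.07093114e-01,  7.07119616e-01, -6.21476318e-04, -8.88982582e-04]), 'force': array([ 0.38849981, -0.47035113, -0.14366505]), 'ft_torque': array([ 0.00472705, -0.02734234,  0.00707289]), 'finger_gap': 0.998628344059182}
scene [[460.86635449899535, 0.0, 256.1474862812232], [0.0, 460.86635449899535, 191.12891135411888], [0.0, 0.0, 1.0]] [[-0.428, -0.759, 0.491, 1.064], [0.904, -0.365, 0.222, 0.233], [0.011, 0.539, 0.842, 0.913], [0.0, 0.0, 0.0, 1.0]] 0.9962259928385416
side [[377.53040044783086, 0.0, 250.77238548162856], [0.0, 377.53040044783086, 193.65456449706684], [0.0, 0.0, 1.0]] [[-0.99, 0.091, -0.107, 0.432], [-0.139, -0.742, 0.656, 0.628], [-0.02, 0.664, 0.747, 0.746], [0.0, 0.0, 0.0, 1.0]] 0.9960378011067709
```

View pics/scene0.png

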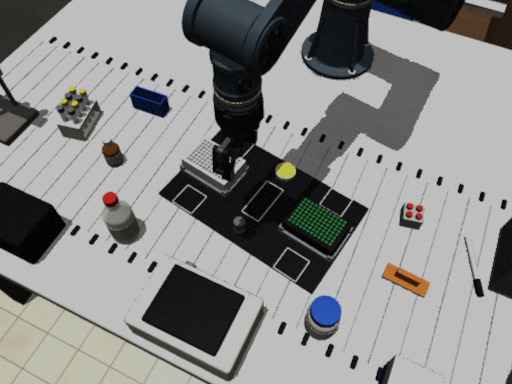

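View pics/side0.png

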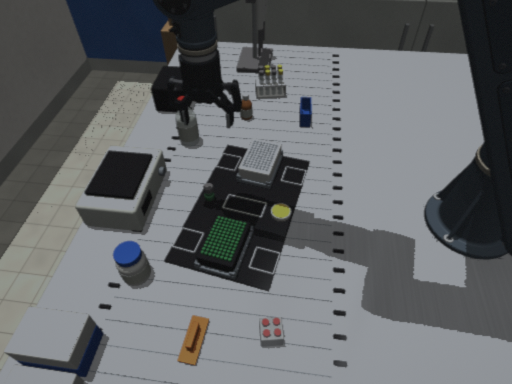

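The scene view shows the trough at (150,100), bottle (113,153), block (412,215) and lid (406,280). On the rack are the well plate (215,160), tip rack (318,225), dish (286,171) and vial (239,224). The well plate is on the robot's right (-y) and the tip rack on its left. The side view shows the whole rack.

```bash
cat > h.py <<'E'
import cv2,numpy as np
def world(d):
    v,u=np.mgrid[:384,:512]; K=d["mtx"];z=d["depth"]
    p=np.stack([(u-K[0,2])/K[0,0]*z,-(v-K[1,2])/K[1,1]*z,-z],-1)
    return p@d["T"][:3,:3].T+d["T"][:3,3]
def cast(d,uv,h):
    K=d["mtx"];uv=np.asarray(uv,float).reshape(-1,2)
    r=np.c_[(uv[:,0]-K[0,2])/K[0,0],-(uv[:,1]-K[1,2])/K[1,1],-np.ones(len(uv))]@d["T"][:3,:3].T
    o=d["T"][:3,3]; return o+r*((h-o[2])/r[:,2])[:,None]
def rect(xy):
    (c,s,a)=cv2.minAreaRect(np.float32(xy)*1000)
    if s[0]<s[1]: s=s[::-1];a+=90
    return np.round(c,1),np.round(s,1),round((a+90)%180-90,1)  # centre, long/short mm, long-axis angle from x
E
python3 - <<'E'
from h import *
for n in("scene","side"):
    d=dict(np.load(n+"0.npz"));P=world(d);hsv=cv2.cvtColor(d["img"],cv2.COLOR_RGB2HSV);H,S,V=[hsv[...,i].astype(int) for i in range(3)]
    v,u=np.mgrid[:384,:512]
    M={"blue":(H>100)&(H<130)&(S>120),"orange":(H>5)&(H<18)&(S>170)&(V>120),"red":((H<6)|(H>172))&(S>130)&(V>100),
       "amber":((H<12)|(H>170))&(S>80)&(V<150)&(V>25),"green":(H>45)&(H<85)&(S>120),"yellow":(H>24)&(H<36)&(S>120),"dark":(V<60)}
    print(n)
    for k,m in M.items():
        m=m&(d["depth"]>0)&(P[...,2]>(-.01 if k!="dark" else 0))&(P[...,2]<(.11 if k!="dark" else .012))
        c,l,st,ce=cv2.connectedComponentsWithStats(m.astype(np.uint8),connectivity=8)
        if k=="red" or k=="green": m=cv2.dilate(m.astype(np.uint8),np.ones((7,7)));c,l,st,ce=cv2.connectedComponentsWithStats(m)
        for i in range(1,c):
            if st[i,4]<(40 if k!="dark" else 2500): continue
            q=P[(l==i)]; z=np.percentile(q[:,2],[2,50,98]).round(3); zt=z[2]
            top=q[abs(q[:,2]-zt)<.006] 
            print(k,st[i],"px",ce[i].round(),"z",z,"rect",*rect(top[:,:2]))
    # block: points above deck near red handled later
E
```

```text
scene
blue [130  86  39  31 756] px [149. 101.] z [0.005 0.032 0.05 ] rect [ 416.3 -368.3] [92.7 38.3] -86.3
blue [310 296  31  31 748] px [325. 311.] z [0.08  0.088 0.091] rect [761.4 240. ] [55.  53.1] 21.5
blue [379 363  10  21  79] px [383. 374.] z [0.005 0.023 0.042] rect [805.3 378. ] [38.1  0.7] -0.9
orange [383 264  46  33 544] px [406. 280.] z [0.005 0.009 0.034] rect [598.7 369.2] [48.8 12.3] 87.8
red [105 189   7   7  49] px [108. 192.] z [-0.004  0.     0.182] rect [0. 0.] [0. 0.] 0.0
red [403 200  23  22 423] px [414. 211.] z [-0.004  0.033  0.043] rect [452.8 339.1] [39.5 33.1] 14.2
amber [102 142  17  15 114] px [110. 150.] z [0.046 0.057 0.069] rect [ 607.3 -349.6] [21.4  6.9] -58.0
amber [395 272  24  14 111] px [406. 279.] z [0.012 0.023 0.033] rect [603.5 367.6] [45.5  2.8] 86.3
green [352  42  13  16 126] px [358.  49.] z [0.028 0.065 0.093] rect [42.4 58.3] [19.6  3.4] -7.2
green [319 135   7   7  49] px [322. 138.] z [-0.004  0.004  0.008] rect [317.   75.7] [20.4 12.7] 14.7
green [267 173  10   7  70] px [272. 176.] z [0.002 0.005 0.012] rect [479.5   9.5] [21.
[... 478 characters left out ...]
[259. 211.] z [0.001 0.005 0.009] rect [551.4  18.1] [417.1 250.2] 80.1
side
blue [300  98  11  29 277] px [305. 111.] z [0.002 0.027 0.052] rect [ 416.3 -366.3] [92.  30.8] -88.0
blue [114 241  27  26 541] px [127. 254.] z [0.078 0.09  0.092] rect [757.9 243.1] [53.5 52.7] -55.8
blue [ 21 326  81  50 610] px [ 81. 356.] z [0.007 0.03  0.045] rect [816.5 449.5] [137.   64.5] 35.6
green [ 198  213   51   51 1788] px [223. 238.] z [0.006 0.052 0.058] rect [575.4 158.2] [115.7  75.4] 80.6
yellow [273 204  16  13 158] px [280. 210.] z [0.017 0.019 0.021] rect [456.1  34.6] [40.7 37.1] -84.6
dark [ 165  156  144  134 6277] px [244. 218.] z [0.004 0.006 0.009] rect [549.2  20.9] [417.9 247.2] 80.0
```

Run:
```python
from h import *
from scipy.optimize import least_squares
A=[]
for n in("scene","side"):
    d=dict(np.load(n+"0.npz"));P=world(d).reshape(-1,3)
    b=P[(np.hypot(P[:,0]-.61,P[:,1]+.352)<.045)&(P[:,2]>.012)]
    for lo,hi,r in((.012,.045,.02),):
        q=b[(b[:,2]>lo)&(b[:,2]<hi)]
        f=least_squares(lambda c:np.hypot(q[:,0]-c[0],q[:,1]-c[1])-r,q[:,:2].mean(0)+[.005,.0],loss="soft_l1",f_scale=.002)
        print(n,"bottle",f.x.round(4),len(q),"rms",np.std(f.fun).round(4))
    q=b[b[:,2]>.078]; print(" cap",q[:,:2].min(0).round(4),q[:,:2].max(0).round(4),len(q))
    k=P[(np.hypot(P[:,0]-.453,P[:,1]-.339)<.06)&(P[:,2]>.027)&(P[:,2]<.037)]; print(" block",rect(k[:,:2]))
    k=P[(np.hypot(P[:,0]-.6,P[:,1]-.369)<.08)&(P[:,2]>.006)&(P[:,2]<.013)]; print(" lid",rect(k[:,:2]))
    k=P[(np.hypot(P[:,0]-.645,P[:,1]-.0)<.03)&(P[:,2]>.02)&(P[:,2]<.06)]; print(" vial",k.mean(0).round(3) if len(k) else None)
    # obstacles, coarse: tall points around bottle / trough
    for nm,c,R in(("bottle",(.61,-.35),.16),("trough",(.416,-.368),.13),("block",(.453,.339),.12),("lid",(.6,.369),.13)):
        m=(np.abs(P[:,:2]-c).max(1)<R)&(P[:,2]>.015)&(P[:,2]<.25)
        q=P[m];g=np.zeros((16,16),int);ix=((q[:,:2]-c+R)/(2*R)*16).astype(int).clip(0,15)
        np.maximum.at(g,(ix[:,0],ix[:,1]),(q[:,2]*100).astype(int))
        if n=="side": print(nm,"rows x up, cols y, cell",R/8);print("\n".join(" ".join("%2d"%v if v else " ." for v in r) for r in g))
```

```text
scene bottle [ 0.6023 -0.3548] 166 rms 0.0012
 cap [ 0.5941 -0.364 ] [ 0.6125 -0.3429] 55
 block (array([450.7, 338.7]), array([45.3, 44.3]), -78.9)
 lid (array([598.8, 369.1]), array([91.9, 37.2]), 85.8)
 vial [0.649 0.007 0.042]
side bottle [ 0.6024 -0.3545] 106 rms 0.0016
 cap [ 0.5923 -0.36  ] [ 0.6105 -0.3441] 31
 block (array([448.6, 339.3]), array([45., 44.]), -78.9)
 lid (array([596.8, 369.9]), array([93.1, 36.4]), 86.0)
 vial [0.643 0.01  0.041]
bottle rows x up, cols y, cell 0.02
 .  .  .  .  .  .  .  .  .  .  .  .  .  .  .  .
 4  4  .  .  .  .  .  .  .  .  .  .  .  .  .  .
 9  9  .  .  .  .  .  .  .  .  .  .  .  .  .  .
 9  9  5  .  .  .  .  .  .  .  .  .  .  .  .  .
 9  9  5  .  .  .  .  .  .  .  .  .  .  .  .  .
 9  9  9  .  .  .  .  .  .  .  .  .  .  .  .  .
 9  9  5  .  .  .  .  6  6  .  .  .  .  .  .  .
 5  .  .  .  .  .  .  8  8  .  .  .  .  .  .  .
 .  .  .  .  .  .  .  8  8  .  .  .  .  .  .  .
 .  .  .  .  .  .  .  .  .  .  .  .  .  .  .  .
 .  .  .  .  .  .  .  .  .  .  .  .  .  .  .  .
 .  .  .  .  .  .  .  .  .  .  .  .  .  .  .  .
 .  .  .  .  .  .  .  .  .  .
[... 1877 characters left out ...]
.  .  .  .  .  .  .  .  .  .
 .  .  .  .  .  .  .  .  .  .  .  .  .  .  .  .
 .  .  .  .  .  .  .  .  .  .  .  .  .  .  .  .
 .  .  .  .  .  .  .  .  .  .  .  .  .  .  .  .
 .  .  .  .  .  .  .  .  .  .  .  .  .  .  .  .
 .  .  .  .  .  .  .  .  .  .  .  .  .  .  .  .
 .  .  .  .  .  .  3  3  3  3  .  .  .  .  .  .
 .  .  .  .  .  .  3  3  3  3  .  .  .  .  .  .
 .  .  .  .  .  .  .  .  .  .  .  .  .  .  .  .
 .  .  .  .  .  .  .  .  .  .  .  .  .  .  .  .
 .  .  .  .  .  .  .  .  .  .  .  .  .  .  .  .
 .  .  .  .  .  .  .  .  .  .  .  .  .  .  .  .
 .  .  .  .  .  .  .  .  .  .  .  .  .  .  .  .
 .  .  .  .  .  .  .  .  .  .  .  .  .  .  .  .
 6  .  .  .  .  .  .  .  .  .  .  .  .  .  .  .
```

```bash
cat >> h.py <<'E'
from scipy.spatial.transform import Rotation as Ro
def Rt(y): 
    c,s=np.cos(np.radians(y)),np.sin(np.radians(y)); return np.array([[-s,c,0],[c,s,0],[0,0,-1.]])
def go(*wps):
    """wps: (x,y,z mm, jaw yaw deg). Prints end rows of consecutive calls."""
    from station import status
    s=status.sense();p=s["tcp_pos"]*1000;R=Ro.from_quat(s["tool_rot"]).as_matrix();y=np.degrees(np.arctan2(R[1,1],R[0,1]))
    print("t",round(s["t"],2),"tcp",p.round(1),"yaw",round(y,1),"tilt",np.degrees(np.arccos(min(1,-R[2,2]))).round(2),"F",s["force"].round(1),"gap",round(s["finger_gap"],3))
    for w in wps:
        w=np.array(w,float)
        for n in range(1,12):
            q,a,L=p.copy(),y,[];
            for k in range(n):
                d=(w[:3]-p)/n; dy=(w[3]-y)/n; L.append(np.r_[-dy/45,Rt(a).T@d/100]); a+=dy
            if np.abs(L).max()<=1: break
        for l in L: print("  rz %.3f  x %.3f y %.3f z %.3f"%tuple(l))
        p,y=w[:3],w[3]
E
python3 -c "
from h import *
go((602,-354.5,120,80),(602,-354.5,40,80))"
```

```text
t 0.1 tcp [6.244e+02 1.000e-01 2.524e+02] yaw 0.0 tilt 0.11 F [-0.6  0.9 -0.3] gap 1.0
  rz -0.444  x -0.887 y -0.056 z 0.331
  rz -0.444  x -0.814 y -0.356 z 0.331
  rz -0.444  x -0.643 y -0.613 z 0.331
  rz -0.444  x -0.395 y -0.796 z 0.331
  rz -0.000  x 0.000 y 0.000 z 0.800
```

Request:
{"fn": "move_arm", "kwargs": {"plan": [[[0, 0, -0.1, -0.2, -0.01, 0.07, 0], [0, 0, -0.2, -0.4, -0.02, 0.15, 0], [0, 0, -0.3, -0.6, -0.04, 0.22, 0], [0, 0, -0.4, -0.8, -0.05, 0.3, 0], [0, 0, -0.444, -0.887, -0.056, 0.331, 0], [0, 0, -0.444, -0.887, -0.056, 0.331, 0], [0, 0, -0.444, -0.887, -0.056, 0.331, 0], [0, 0, -0.444, -0.887, -0.056, 0.331, 0]]], "force": 30}}

```text
t: 1.1
tcp_pos: [0.6194, -0.0881, 0.2204]
tool_rot: [0.574, 0.819, 0.0, 0.0]
force: [1.2, 0.4, 0.1]
finger_gap: 1.001
```

Request:
{"fn": "move_arm", "kwargs": {"plan": [[[0, 0, -0.1, -0.2, -0.09, 0.08, 0], [0, 0, -0.2, -0.4, -0.17, 0.16, 0], [0, 0, -0.3, -0.6, -0.26, 0.24, 0], [0, 0, -0.444, -0.814, -0.356, 0.331, 0], [0, 0, -0.444, -0.814, -0.356, 0.331, 0], [0, 0, -0.444, -0.814, -0.356, 0.331, 0], [0, 0, -0.444, -0.814, -0.356, 0.331, 0], [0, 0, -0.444, -0.814, -0.356, 0.331, 0]]]}}

```text
t: 2.1
tcp_pos: [0.614, -0.1765, 0.1875]
tool_rot: [0.423, 0.906, 0.0, 0.0]
force: [0.4, -0.3, 0.4]
finger_gap: 1.0
```

Request:
{"fn": "move_arm", "kwargs": {"plan": [[[0, 0, -0.1, -0.16, -0.15, 0.08, 0], [0, 0, -0.2, -0.32, -0.3, 0.16, 0], [0, 0, -0.3, -0.48, -0.45, 0.24, 0], [0, 0, -0.444, -0.643, -0.613, 0.331, 0], [0, 0, -0.444, -0.643, -0.613, 0.331, 0], [0, 0, -0.444, -0.643, -0.613, 0.331, 0], [0, 0, -0.444, -0.643, -0.613, 0.331, 0], [0, 0, -0.444, -0.643, -0.613, 0.331, 0]]]}}

```text
t: 3.1
tcp_pos: [0.6083, -0.2651, 0.1545]
tool_rot: [0.259, 0.966, -0.0, 0.0]
force: [0.4, -0.5, -0.2]
finger_gap: 1.001
```

```bash
python3 -c "
from h import *
go((602,-354.5,125,80),(602,-354.5,40,80))
from station import snapshot
d=snapshot('wrist');print(d['mtx'].tolist(),d['T'].round(3).tolist());cv2.imwrite('pics/w1.png',d['img'][:,:,::-1])"
```

```text
t 3.1 tcp [ 608.3 -265.1  154.5] yaw 60.0 tilt 0.03 F [ 0.4 -0.5 -0.2] gap 1.001
  rz -0.445  x -0.392 y -0.806 z 0.295
  rz -0.000  x 0.000 y 0.000 z 0.850
[[297.3186396354542, 0.0, 253.18116785310164], [0.0, 297.3186396354542, 192.72463359972312], [0.0, 0.0, 1.0]] [[0.5, -0.829, -0.25, 0.544], [0.866, 0.478, 0.144, -0.228], [0.0, -0.289, 0.957, 0.275], [0.0, 0.0, 0.0, 1.0]]
```

Request:
{"fn": "move_arm", "kwargs": {"plan": [[[0, 0, -0.1, -0.1, -0.2, 0.07, 0], [0, 0, -0.2, -0.2, -0.4, 0.14, 0], [0, 0, -0.3, -0.3, -0.6, 0.21, 0], [0, 0, -0.445, -0.392, -0.806, 0.295, 0], [0, 0, -0.445, -0.392, -0.806, 0.295, 0], [0, 0, -0.445, -0.392, -0.806, 0.295, 0], [0, 0, -0.445, -0.392, -0.806, 0.295, 0], [0, 0, -0.445, -0.392, -0.806, 0.295, 0]]]}}

```text
t: 4.15
tcp_pos: [0.602, -0.3545, 0.125]
tool_rot: [0.087, 0.996, -0.0, 0.0]
force: [0.2, 0.0, -0.4]
finger_gap: 1.0
```

```bash
python3 -c "
from h import *
go((602,-354.5,40,80))
from station import snapshot
d=snapshot('wrist');cv2.imwrite('pics/w2.png',d['img'][:,:,::-1])"
```

```text
t 4.15 tcp [ 602.  -354.5  125. ] yaw 80.0 tilt 0.02 F [ 0.2  0.  -0.4] gap 1.0
  rz 0.000  x -0.000 y 0.000 z 0.850
```

View pics/w2.png

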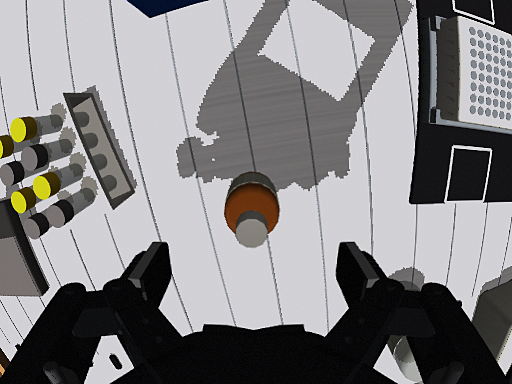

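The wrist view shows the bottle at (252,215), centred between the fingers (165 to 345) with free space around it.

Request:
{"fn": "move_arm", "kwargs": {"plan": [[[0, 0, 0, 0, 0, 0.2, 0], [0, 0, 0, 0, 0, 0.4, 0], [0, 0, 0, 0, 0, 0.6, 0], [0, 0, 0, 0, 0, 0.75, 0], [0, 0, 0, 0, 0, 0.85, 0], [0, 0, 0, 0, 0, 0.85, 0.3], [0, 0, 0, 0, 0, 0.85, 0.7], [0, 0, 0, 0, 0, 0.85, 0.7]]]}}

```text
t: 5.2
tcp_pos: [0.6023, -0.356, 0.0408]
tool_rot: [0.087, 0.996, -0.001, 0.001]
force: [-0.2, 0.5, -0.2]
finger_gap: 0.456
```

```bash
python3 -c "
from h import *
go((602,-354.5,130,80),(620,-134.5,130,80),(620,-134.5,49,80))"
```

```text
t 5.2 tcp [ 602.3 -356.    40.8] yaw 80.0 tilt 0.13 F [-0.2  0.5 -0.2] gap 0.456
  rz -0.001  x 0.005 y 0.014 z -0.892
  rz -0.000  x 0.068 y 0.733 z 0.000
  rz -0.000  x 0.068 y 0.733 z 0.000
  rz -0.000  x 0.068 y 0.733 z 0.000
  rz -0.000  x 0.000 y 0.000 z 0.810
```

Request:
{"fn": "move_arm", "kwargs": {"plan": [[[0, 0, 0, 0, 0, 0, 0.8], [0, 0, 0, 0, 0, -0.1, 0.8], [0, 0, 0, 0, 0, -0.25, 0.8], [0, 0, 0, 0, 0, -0.45, 0.8], [0, 0, 0, 0, 0, -0.65, 0.8], [0, 0, 0, 0, 0, -0.8, 0.8], [0, 0, 0, 0, 0, -0.89, 0.8], [0, 0, 0, 0, 0, -0.89, 0.8]]]}}

```text
t: 6.2
tcp_pos: [0.6019, -0.3556, 0.1295]
tool_rot: [0.087, 0.996, -0.0, 0.001]
force: [-0.4, -1.2, -1.1]
finger_gap: 0.459
```

Request:
{"fn": "move_arm", "kwargs": {"plan": [[[0, 0, 0, 0, 0.05, 0, 0.8], [0, 0, 0, 0.01, 0.15, 0, 0.8], [0, 0, 0, 0.02, 0.28, 0, 0.8], [0, 0, 0, 0.03, 0.43, 0, 0.8], [0, 0, 0, 0.045, 0.57, 0, 0.8], [0, 0, 0, 0.055, 0.7, 0, 0.8], [0, 0, 0, 0.065, 0.82, 0, 0.8], [0, 0, 0, 0.07, 0.93, 0, 0.8]]]}}

```text
t: 7.2
tcp_pos: [0.611, -0.2618, 0.1286]
tool_rot: [0.087, 0.996, -0.0, 0.0]
force: [0.3, -0.1, -0.9]
finger_gap: 0.452
```

Request:
{"fn": "move_arm", "kwargs": {"plan": [[[0, 0, 0, 0.01, 0.12, 0, 0.8], [0, 0, 0, 0.02, 0.24, 0, 0.8], [0, 0, 0, 0.03, 0.36, 0, 0.8], [0, 0, 0, 0.045, 0.48, 0, 0.8], [0, 0, 0, 0.055, 0.6, 0, 0.8], [0, 0, 0, 0.06, 0.7, 0, 0.8], [0, 0, 0, 0.065, 0.77, 0, 0.8], [0, 0, 0, 0.07, 0.8, 0, 0.8]]]}}

```text
t: 8.2
tcp_pos: [0.6181, -0.1821, 0.1285]
tool_rot: [0.087, 0.996, -0.0, 0.0]
force: [0.1, 0.8, -1.5]
finger_gap: 0.458
```

```bash
python3 -c "
from h import *
go((620,-134.5,130,80),(620,-134.5,50,80))
from station import snapshot
d=snapshot('wrist');cv2.imwrite('pics/w3.png',d['img'][:,:,::-1])"
```

```text
t 8.2 tcp [ 618.1 -182.1  128.5] yaw 80.0 tilt 0.01 F [ 0.1  0.8 -1.5] gap 0.458
  rz -0.000  x 0.064 y 0.473 z -0.015
  rz -0.000  x 0.000 y 0.000 z 0.800
```

View pics/w3.png

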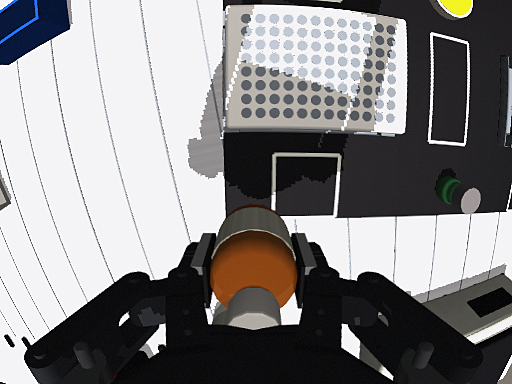

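The bottle hangs upright between the pads at (250,260). Its marked square is at (307,185) and the vial at (458,192) is well clear.

Request:
{"fn": "move_arm", "kwargs": {"plan": [[[0, 0, 0, 0.01, 0.06, 0, 0.8], [0, 0, 0, 0.02, 0.14, 0, 0.8], [0, 0, 0, 0.03, 0.22, 0, 0.8], [0, 0, 0, 0.04, 0.3, 0, 0.8], [0, 0, 0, 0.05, 0.38, 0, 0.8], [0, 0, 0, 0.06, 0.44, 0, 0.8], [0, 0, 0, 0.064, 0.473, 0, 0.8], [0, 0, 0, 0.064, 0.473, 0, 0.8]]]}}

```text
t: 9.25
tcp_pos: [0.6199, -0.1347, 0.1285]
tool_rot: [0.087, 0.996, -0.0, 0.0]
force: [0.3, -0.1, -1.3]
finger_gap: 0.451
```

Request:
{"fn": "move_arm", "kwargs": {"plan": [[[0, 0, 0, 0, 0, 0.1, 0.8], [0, 0, 0, 0, 0, 0.25, 0.8], [0, 0, 0, 0, 0, 0.4, 0.8], [0, 0, 0, 0, 0, 0.55, 0.8], [0, 0, 0, 0, 0, 0.68, 0.8], [0, 0, 0, 0, 0, 0.76, 0.8], [0, 0, 0, 0, 0, 0.79, 0.8], [0, 0, 0, 0, 0, 0.79, 0.8]]]}}

```text
t: 10.25
tcp_pos: [0.62, -0.1349, 0.0496]
tool_rot: [0.087, 0.996, -0.0, 0.0]
force: [1.5, 0.4, -1.0]
finger_gap: 0.457
```

```bash
python3 -c "
from h import *
go((620,-134.5,47,80))
from station import snapshot
for n in ('scene','side'):
  d=snapshot(n);P=world(d).reshape(-1,3);r=P[(np.hypot(P[:,0]-.65,P[:,1]-.1)<.02)];print(np.median(r[:,2]))
"
```

```text
t 10.25 tcp [ 620.  -134.9   49.6] yaw 80.0 tilt 0.01 F [ 1.5  0.4 -1. ] gap 0.457
  rz -0.001  x 0.001 y 0.004 z 0.026
0.004639812397692178
0.006211382442943281
```

Request:
{"fn": "move_arm", "kwargs": {"plan": [[[0, 0, 0, 0, 0, 0.03, 0.8], [0, 0, 0, 0, 0, 0.042, 0.8], [0, 0, 0, 0, 0, 0.042, 0.3], [0, 0, 0, 0, 0, 0.042, 0.2], [0, 0, 0, 0, 0, 0.042, 0.2], [0, 0, 0, 0, 0, -0.05, 0.2], [0, 0, 0, 0, 0, -0.3, 0.2], [0, 0, 0, 0, 0, -0.7, 0.2]]]}}

```text
t: 11.35
tcp_pos: [0.619, -0.1346, 0.1194]
tool_rot: [0.087, 0.996, 0.0, -0.001]
force: [0.6, -0.6, 0.3]
finger_gap: 0.799
```

```bash
python3 -c "
from h import *
go((416.3,-367,130,3),(416.3,-367,38,3))
"
```

```text
t 11.35 tcp [ 619.  -134.6  119.4] yaw 80.0 tilt 0.18 F [ 0.6 -0.6  0.3] gap 0.799
  rz 0.428  x 0.398 y -0.661 z -0.026
  rz 0.428  x 0.158 y -0.755 z -0.026
  rz 0.428  x -0.100 y -0.765 z -0.026
  rz 0.428  x -0.346 y -0.689 z -0.026
  rz -0.000  x 0.000 y 0.000 z 0.920
```

Request:
{"fn": "move_arm", "kwargs": {"plan": [[[0, 0, 0, 0, 0, -0.15, 0.2], [0, 0, 0.05, 0.05, -0.08, -0.15, 0.1], [0, 0, 0.15, 0.13, -0.2, -0.15, 0], [0, 0, 0.25, 0.24, -0.4, -0.15, 0], [0, 0, 0.35, 0.34, -0.55, -0.15, 0], [0, 0, 0.428, 0.398, -0.661, -0.15, 0], [0, 0, 0.428, 0.398, -0.661, -0.15, 0], [0, 0, 0.428, 0.398, -0.661, -0.15, 0]]]}}

```text
t: 12.35
tcp_pos: [0.5687, -0.1928, 0.1336]
tool_rot: [0.253, 0.967, 0.0, -0.001]
force: [1.0, 0.3, -0.8]
finger_gap: 0.998
```

Request:
{"fn": "move_arm", "kwargs": {"plan": [[[0, 0, 0.07, 0.03, -0.13, 0, 0], [0, 0, 0.15, 0.06, -0.28, 0, 0], [0, 0, 0.25, 0.09, -0.43, 0, 0], [0, 0, 0.35, 0.12, -0.6, 0, 0], [0, 0, 0.428, 0.158, -0.755, 0, 0], [0, 0, 0.428, 0.158, -0.755, 0, 0], [0, 0, 0.428, 0.158, -0.755, 0, 0], [0, 0, 0.428, 0.158, -0.755, 0, 0]]]}}

```text
t: 13.35
tcp_pos: [0.5188, -0.2508, 0.1345]
tool_rot: [0.411, 0.912, 0.0, 0.0]
force: [-1.5, 0.7, 0.1]
finger_gap: 1.001
```

Request:
{"fn": "move_arm", "kwargs": {"plan": [[[0, 0, 0.07, -0.02, -0.13, 0, 0], [0, 0, 0.15, -0.04, -0.28, 0, 0], [0, 0, 0.25, -0.06, -0.43, 0, 0], [0, 0, 0.35, -0.08, -0.6, 0, 0], [0, 0, 0.428, -0.1, -0.765, 0, 0], [0, 0, 0.428, -0.1, -0.765, 0, 0], [0, 0, 0.428, -0.1, -0.765, 0, 0], [0, 0, 0.428, -0.1, -0.765, 0, 0]]]}}

```text
t: 14.35
tcp_pos: [0.468, -0.3089, 0.1345]
tool_rot: [0.558, 0.83, 0.0, -0.0]
force: [-0.8, -0.0, -0.1]
finger_gap: 1.0
```

Request:
{"fn": "move_arm", "kwargs": {"plan": [[[0, 0, 0.07, -0.06, -0.12, 0, 0], [0, 0, 0.15, -0.13, -0.26, 0, 0], [0, 0, 0.25, -0.2, -0.4, 0, 0], [0, 0, 0.35, -0.28, -0.55, 0, 0], [0, 0, 0.428, -0.346, -0.689, 0, 0], [0, 0, 0.428, -0.346, -0.689, 0, 0], [0, 0, 0.428, -0.346, -0.689, 0, 0], [0, 0, 0.428, -0.346, -0.689, 0, 0]]]}}

```text
t: 15.35
tcp_pos: [0.4172, -0.3669, 0.1345]
tool_rot: [0.689, 0.725, 0.0, -0.0]
force: [0.0, 0.2, -0.6]
finger_gap: 0.997
```

```bash
cat > check.py <<'E'
from h import *
from station import snapshot
from scipy.optimize import least_squares
import sys
def bottle(d):
    P=world(d).reshape(-1,3);q=P[(np.hypot(P[:,0]-.62,P[:,1]+.1345)<.04)&(P[:,2]>.02)&(P[:,2]<.05)]
    f=least_squares(lambda c:np.hypot(q[:,0]-c[0],q[:,1]-c[1])-.02,[.62,-.135],loss="soft_l1",f_scale=.002);return f.x.round(4),len(q)
E
python3 -c "
from check import *
go((416.3,-367,38,3))
for n in('scene','side'):
  d=snapshot(n);print(n,bottle(d));P=world(d);hsv=cv2.cvtColor(d['img'],cv2.COLOR_RGB2HSV)
  m=(hsv[...,0]>100)&(hsv[...,0]<130)&(hsv[...,1]>120)&(P[...,2]>.04)&(P[...,2]<.06)&(np.hypot(P[...,0]-.416,P[...,1]+.367)<.08)
  if m.sum()>10: print(rect(P[m][:,:2]),m.sum())
d=snapshot('wrist');cv2.imwrite('pics/w4.png',d['img'][:,:,::-1])"
```

```text
t 15.35 tcp [ 417.2 -366.9  134.5] yaw 3.0 tilt 0.02 F [ 0.   0.2 -0.6] gap 0.997
  rz -0.001  x -0.001 y -0.009 z 0.965
scene (array([ 0.6208, -0.1341]), 131)
(array([ 416.3, -369.5]), array([93.2, 36.9]), -87.5) 228
side (array([ 0.6202, -0.1335]), 123)
(array([ 416.3, -369.7]), array([95.4, 30.8]), -87.5) 68
```

View pics/w4.png

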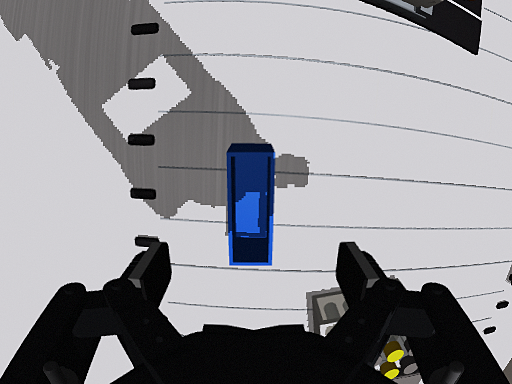

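The trough is at (250,205), aligned with the jaws and centred. The bottle measures within about 1 mm of its spot.

Request:
{"fn": "move_arm", "kwargs": {"plan": [[[0, 0, 0, -0.02, -0.01, 0.2, 0], [0, 0, 0, -0.02, -0.01, 0.45, 0], [0, 0, 0, -0.02, -0.01, 0.7, 0], [0, 0, 0, -0.02, -0.01, 0.9, 0], [0, 0, 0, -0.02, -0.01, 0.96, 0], [0, 0, 0, -0.02, -0.01, 0.96, 0.4], [0, 0, 0, -0.02, -0.01, 0.96, 0.8], [0, 0, 0, -0.02, -0.01, 0.96, 0.8]]]}}

```text
t: 16.5
tcp_pos: [0.4165, -0.3698, 0.0395]
tool_rot: [0.689, 0.725, -0.0, 0.001]
force: [-1.3, 1.7, 1.8]
finger_gap: 0.397
```

Request:
{"fn": "move_arm", "kwargs": {"plan": [[[0, 0, 0, 0, 0, 0, 0.8], [0, 0, 0, 0, 0, -0.05, 0.8], [0, 0, 0, 0, 0, -0.15, 0.8], [0, 0, 0, 0, 0, -0.3, 0.8], [0, 0, 0, 0, 0, -0.5, 0.8], [0, 0, 0, 0, 0, -0.7, 0.8], [0, 0, 0, 0, 0, -0.85, 0.8], [0, 0, 0, 0, 0, -0.9, 0.8]]]}}

```text
t: 17.5
tcp_pos: [0.4165, -0.3698, 0.13]
tool_rot: [0.689, 0.725, -0.0, 0.001]
force: [-1.0, 0.2, -0.5]
finger_gap: 0.394
```

```bash
python3 -c "
from h import *
go((550.5,19.8,128.5,80.3),(550.5,19.8,45,80.3))"
```

```text
t 17.5 tcp [ 416.5 -369.8  130. ] yaw 2.9 tilt 0.13 F [-1.   0.2 -0.5] gap 0.394
  rz -0.344  x 0.765 y 0.308 z 0.003
  rz -0.344  x 0.655 y 0.500 z 0.003
  rz -0.344  x 0.498 y 0.657 z 0.003
  rz -0.344  x 0.304 y 0.766 z 0.003
  rz -0.344  x 0.089 y 0.819 z 0.003
  rz -0.000  x 0.000 y 0.000 z 0.835
```

Request:
{"fn": "move_arm", "kwargs": {"plan": [[[0, 0, -0.02, 0.05, 0.02, 0, 0.8], [0, 0, -0.06, 0.14, 0.06, 0, 0.8], [0, 0, -0.11, 0.26, 0.1, 0, 0.8], [0, 0, -0.16, 0.37, 0.15, 0, 0.8], [0, 0, -0.22, 0.48, 0.19, 0, 0.8], [0, 0, -0.27, 0.59, 0.24, 0, 0.8], [0, 0, -0.31, 0.69, 0.28, 0, 0.8], [0, 0, -0.344, 0.765, 0.308, 0, 0.8]]]}}

```text
t: 18.5
tcp_pos: [0.4432, -0.2907, 0.1286]
tool_rot: [0.584, 0.812, -0.0, 0.0]
force: [0.3, -0.8, -0.3]
finger_gap: 0.394
```

Request:
{"fn": "move_arm", "kwargs": {"plan": [[[0, 0, -0.04, 0.08, 0.06, 0, 0.8], [0, 0, -0.08, 0.16, 0.12, 0, 0.8], [0, 0, -0.13, 0.24, 0.19, 0, 0.8], [0, 0, -0.17, 0.32, 0.25, 0, 0.8], [0, 0, -0.22, 0.41, 0.31, 0, 0.8], [0, 0, -0.26, 0.49, 0.38, 0, 0.8], [0, 0, -0.3, 0.57, 0.44, 0, 0.8], [0, 0, -0.344, 0.655, 0.5, 0, 0.8]]]}}

```text
t: 19.5
tcp_pos: [0.47, -0.2129, 0.1285]
tool_rot: [0.469, 0.883, -0.0, 0.0]
force: [0.8, -0.0, 0.1]
finger_gap: 0.391
```

Request:
{"fn": "move_arm", "kwargs": {"plan": [[[0, 0, -0.04, 0.06, 0.08, 0, 0.8], [0, 0, -0.08, 0.12, 0.16, 0, 0.8], [0, 0, -0.13, 0.19, 0.24, 0, 0.8], [0, 0, -0.17, 0.25, 0.33, 0, 0.8], [0, 0, -0.22, 0.31, 0.41, 0, 0.8], [0, 0, -0.26, 0.37, 0.49, 0, 0.8], [0, 0, -0.3, 0.43, 0.57, 0, 0.8], [0, 0, -0.344, 0.498, 0.657, 0, 0.8]]]}}

```text
t: 20.5
tcp_pos: [0.4968, -0.1349, 0.1285]
tool_rot: [0.346, 0.938, -0.0, 0.0]
force: [-0.0, 0.2, -1.3]
finger_gap: 0.392
```

Request:
{"fn": "move_arm", "kwargs": {"plan": [[[0, 0, -0.04, 0.04, 0.1, 0, 0.8], [0, 0, -0.08, 0.08, 0.19, 0, 0.8], [0, 0, -0.13, 0.11, 0.29, 0, 0.8], [0, 0, -0.17, 0.15, 0.38, 0, 0.8], [0, 0, -0.22, 0.19, 0.48, 0, 0.8], [0, 0, -0.26, 0.23, 0.58, 0, 0.8], [0, 0, -0.3, 0.27, 0.67, 0, 0.8], [0, 0, -0.344, 0.304, 0.766, 0, 0.8]]]}}

```text
t: 21.5
tcp_pos: [0.5235, -0.0569, 0.1285]
tool_rot: [0.217, 0.976, -0.0, -0.0]
force: [-0.1, 0.4, -0.9]
finger_gap: 0.39
```

Request:
{"fn": "move_arm", "kwargs": {"plan": [[[0, 0, -0.05, 0.01, 0.12, 0, 0.8], [0, 0, -0.1, 0.02, 0.24, 0, 0.8], [0, 0, -0.15, 0.04, 0.36, 0, 0.8], [0, 0, -0.2, 0.05, 0.48, 0, 0.8], [0, 0, -0.26, 0.06, 0.61, 0, 0.8], [0, 0, -0.31, 0.08, 0.73, 0, 0.8], [0, 0, -0.344, 0.089, 0.819, 0, 0.8], [0, 0, -0.344, 0.089, 0.819, 0, 0.8]]]}}

```text
t: 22.5
tcp_pos: [0.5503, 0.021, 0.1285]
tool_rot: [0.084, 0.996, -0.0, 0.0]
force: [0.2, 0.3, -0.7]
finger_gap: 0.399
```

```bash
python3 -c "
from check import *
go((550.5,19.8,129,80.3),(550.5,19.8,47,80.3))
for n in('scene','side'):
  d=snapshot(n);P=world(d);hsv=cv2.cvtColor(d['img'],cv2.COLOR_RGB2HSV)
  m=(hsv[...,0]>100)&(hsv[...,0]<130)&(hsv[...,1]>120)&(P[...,2]>.06)&(P[...,2]<.16)&(np.hypot(P[...,0]-.55,P[...,1]-.02)<.08)
  q=P[m]
  if len(q)>10: print(n,rect(q[:,:2]),q[:,2].min(),q[:,2].max(),len(q))
d=snapshot('wrist');cv2.imwrite('pics/w5.png',d['img'][:,:,::-1])"
```

```text
t 22.5 tcp [550.3  21.  128.5] yaw 80.4 tilt 0.01 F [ 0.2  0.3 -0.7] gap 0.399
  rz 0.002  x -0.004 y -0.011 z -0.005
  rz -0.000  x 0.000 y 0.000 z 0.820
scene (array([557.7,  24. ]), array([84.4, 74.6]), 20.5) 0.08567835239008637 0.15952809805121304 683
side (array([552.4,  37.6]), array([90.5, 64.9]), -8.0) 0.08844190666362006 0.15732210921543177 627
```

View pics/w5.png

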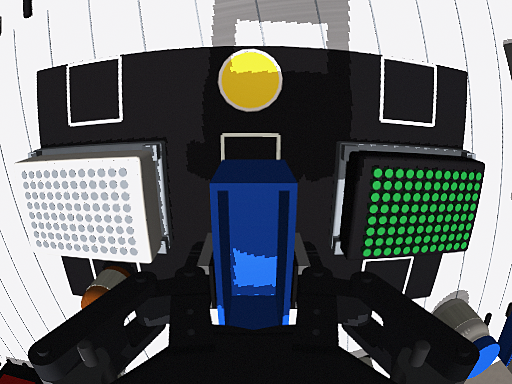

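The trough is held upright and square at (252,240) above its outline, with dish at (250,80), both holders and bottle clear.

Request:
{"fn": "move_arm", "kwargs": {"plan": [[[0, 0, 0, 0, -0.01, 0.12, 0.8], [0, 0, 0, 0, -0.01, 0.28, 0.8], [0, 0, 0, 0, -0.01, 0.44, 0.8], [0, 0, 0, 0, -0.01, 0.59, 0.8], [0, 0, 0, 0, -0.01, 0.71, 0.8], [0, 0, 0, 0, -0.01, 0.79, 0.8], [0, 0, 0, 0, -0.01, 0.82, 0.8], [0, 0, 0, 0, -0.01, 0.835, 0.8]]]}}

```text
t: 23.65
tcp_pos: [0.5499, 0.0194, 0.0454]
tool_rot: [0.084, 0.996, -0.0, 0.0]
force: [-2.8, -0.4, 9.6]
finger_gap: 0.394
```

Request:
{"fn": "move_arm", "kwargs": {"plan": [[[0, 0, 0, 0, 0, 0.005, 0.8], [0, 0, 0, 0, 0, 0.005, 0.5], [0, 0, 0, 0, 0, 0.005, 0.3], [0, 0, 0, 0, 0, 0.005, 0.3], [0, 0, 0, 0, 0, -0.05, 0.3], [0, 0, 0, 0, 0, -0.25, 0.3], [0, 0, 0, 0, 0, -0.5, 0.3], [0, 0, 0, 0, 0, -0.75, 0.3]]]}}

```text
t: 24.65
tcp_pos: [0.5498, 0.0193, 0.1209]
tool_rot: [0.084, 0.996, 0.0, -0.0]
force: [-0.4, -0.3, -0.4]
finger_gap: 0.7
```

```bash
python3 -c "
from check import *
go((599,369.3,125,-4),(599,369.3,35,-4))"
```

```text
t 24.65 tcp [549.8  19.3 120.9] yaw 80.3 tilt 0.01 F [-0.4 -0.3 -0.4] gap 0.7
  rz 0.468  x 0.026 y 0.883 z -0.010
  rz 0.468  x 0.342 y 0.815 z -0.010
  rz 0.468  x 0.612 y 0.637 z -0.010
  rz 0.468  x 0.800 y 0.375 z -0.010
  rz -0.000  x 0.000 y 0.000 z 0.900
```

Request:
{"fn": "move_arm", "kwargs": {"plan": [[[0, 0, 0.06, 0, 0.12, 0, 0.2], [0, 0, 0.15, 0.01, 0.28, 0, 0.2], [0, 0, 0.25, 0.01, 0.45, 0, 0.2], [0, 0, 0.35, 0.02, 0.65, 0, 0.2], [0, 0, 0.468, 0.026, 0.883, 0, 0.2], [0, 0, 0.468, 0.026, 0.883, 0, 0.2], [0, 0, 0.468, 0.026, 0.883, 0, 0.2], [0, 0, 0.468, 0.026, 0.883, 0, 0.2]]]}}

```text
t: 25.65
tcp_pos: [0.5621, 0.106, 0.1201]
tool_rot: [0.265, 0.964, -0.0, -0.0]
force: [-0.1, 0.0, 0.1]
finger_gap: 0.802
```

Request:
{"fn": "move_arm", "kwargs": {"plan": [[[0, 0, 0.07, 0.05, 0.14, 0, 0.2], [0, 0, 0.15, 0.11, 0.28, 0, 0.2], [0, 0, 0.25, 0.18, 0.45, 0, 0.2], [0, 0, 0.35, 0.26, 0.62, 0, 0.2], [0, 0, 0.468, 0.342, 0.815, 0, 0.2], [0, 0, 0.468, 0.342, 0.815, 0, 0.2], [0, 0, 0.468, 0.342, 0.815, 0, 0.2], [0, 0, 0.468, 0.342, 0.815, 0, 0.2]]]}}

```text
t: 26.65
tcp_pos: [0.5743, 0.1933, 0.1199]
tool_rot: [0.437, 0.899, -0.0, -0.0]
force: [0.1, 0.7, -0.2]
finger_gap: 0.797
```

Request:
{"fn": "move_arm", "kwargs": {"plan": [[[0, 0, 0.07, 0.1, 0.1, 0, 0.2], [0, 0, 0.15, 0.2, 0.21, 0, 0.2], [0, 0, 0.25, 0.33, 0.34, 0, 0.2], [0, 0, 0.35, 0.46, 0.48, 0, 0.2], [0, 0, 0.468, 0.612, 0.637, 0, 0.2], [0, 0, 0.468, 0.612, 0.637, 0, 0.2], [0, 0, 0.468, 0.612, 0.637, 0, 0.2], [0, 0, 0.468, 0.612, 0.637, 0, 0.2]]]}}

```text
t: 27.65
tcp_pos: [0.5865, 0.2807, 0.1199]
tool_rot: [0.594, 0.805, -0.0, -0.0]
force: [-0.3, -0.3, 0.7]
finger_gap: 0.797
```

Request:
{"fn": "move_arm", "kwargs": {"plan": [[[0, 0, 0.07, 0.13, 0.06, 0, 0.2], [0, 0, 0.15, 0.27, 0.13, 0, 0.2], [0, 0, 0.25, 0.43, 0.2, 0, 0.2], [0, 0, 0.35, 0.61, 0.28, 0, 0.2], [0, 0, 0.468, 0.8, 0.375, 0, 0.2], [0, 0, 0.468, 0.8, 0.375, 0, 0.2], [0, 0, 0.468, 0.8, 0.375, 0, 0.2], [0, 0, 0.468, 0.8, 0.375, 0, 0.2]]]}}

```text
t: 28.65
tcp_pos: [0.5988, 0.3682, 0.12]
tool_rot: [0.731, 0.682, -0.0, -0.0]
force: [0.2, -0.1, -0.2]
finger_gap: 0.799
```

```bash
python3 -c "
from check import *
go((599,369.3,35,-4))
for n in('scene','side'):
  d=snapshot(n);P=world(d);hsv=cv2.cvtColor(d['img'],cv2.COLOR_RGB2HSV);H,S=hsv[...,0],hsv[...,1]
  m=(H>100)&(H<130)&(S>120)&(np.hypot(P[...,0]-.55,P[...,1]-.02)<.08);z=P[...,2]
  q=P[m&(z>.045)&(z<.065)]
  if len(q)>10: print(n,'trough',rect(q[:,:2]),np.percentile(q[:,2],[5,50,95]),len(q))
  m=(H>5)&(H<18)&(S>170)&(np.hypot(P[...,0]-.6,P[...,1]-.37)<.08)&(z<.06);q=P[m]
  if len(q)>10: print(n,'lid',rect(q[:,:2]),len(q))
d=snapshot('wrist');cv2.imwrite('pics/w6.png',d['img'][:,:,::-1])"
```

```text
t 28.65 tcp [598.8 368.2 120. ] yaw -3.9 tilt 0.05 F [ 0.2 -0.1 -0.2] gap 0.799
  rz 0.002  x 0.012 y 0.001 z 0.850
scene trough (array([551.6,  20.5]), array([93. , 35.9]), -9.6) [0.04570412 0.05289938 0.05655358] 272
scene lid (array([598.9, 367.9]), array([89.2, 34.6]), 85.3) 604
side lid (array([596.5, 381.2]), array([62.9, 29.1]), 85.9) 291
```

View pics/w6.png

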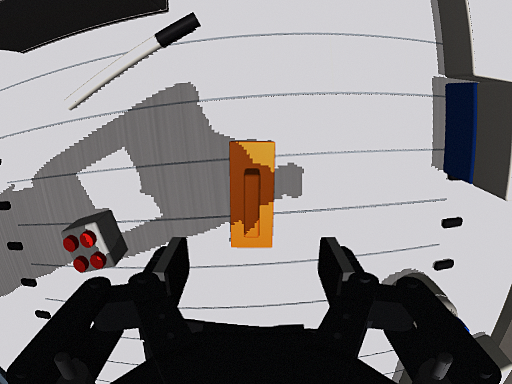

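The lid's ridge is at (252,200), centred and parallel to the jaws. The trough stands at about (551,20) mm, -9.6°, as wanted.

Request:
{"fn": "move_arm", "kwargs": {"plan": [[[0, 0, 0, 0.01, 0, 0.2, 0.2], [0, 0, 0, 0.01, 0, 0.4, 0.2], [0, 0, 0, 0.01, 0, 0.6, 0.2], [0, 0, 0, 0.01, 0, 0.8, 0.2], [0, 0, 0, 0.01, 0, 0.85, 0.5], [0, 0, 0, 0.01, 0, 0.85, 0.8], [0, 0, 0, 0.01, 0, 0.85, 1], [0, 0, 0, 0.01, 0, 0.85, 1]]]}}

```text
t: 29.8
tcp_pos: [0.5995, 0.3706, 0.036]
tool_rot: [0.731, 0.683, 0.001, 0.0]
force: [-0.0, 0.3, -0.0]
finger_gap: 0.129
```

Request:
{"fn": "move_arm", "kwargs": {"plan": [[[0, 0, 0, 0, 0, 0, 1], [0, 0, 0, 0, 0, 0, 1], [0, 0, 0, 0, 0, -0.1, 1], [0, 0, 0, 0, 0, -0.3, 1], [0, 0, 0, 0, 0, -0.5, 1], [0, 0, 0, 0, 0, -0.7, 1], [0, 0, 0, 0, 0, -0.9, 1], [0, 0, 0, 0, 0, -1, 1]]]}}

```text
t: 30.8
tcp_pos: [0.5997, 0.3707, 0.1374]
tool_rot: [0.731, 0.683, 0.001, 0.0]
force: [0.0, 0.4, -1.2]
finger_gap: 0.132
```

```bash
python3 -c "
from check import *
go((551,19.8,135,80.2),(551,19.8,95,80.2))"
```

```text
t 30.8 tcp [599.7 370.7 137.4] yaw -3.9 tilt 0.16 F [ 0.   0.4 -1.2] gap 0.132
  rz -0.467  x -0.883 y -0.062 z 0.006
  rz -0.467  x -0.802 y -0.374 z 0.006
  rz -0.467  x -0.615 y -0.638 z 0.006
  rz -0.467  x -0.345 y -0.816 z 0.006
  rz -0.000  x 0.000 y 0.000 z 0.400
```

Request:
{"fn": "move_arm", "kwargs": {"plan": [[[0, 0, -0.04, -0.07, 0, 0, 1], [0, 0, -0.1, -0.18, -0.01, 0, 1], [0, 0, -0.16, -0.3, -0.02, 0, 1], [0, 0, -0.22, -0.42, -0.03, 0, 1], [0, 0, -0.29, -0.54, -0.04, 0, 1], [0, 0, -0.35, -0.66, -0.05, 0, 1], [0, 0, -0.41, -0.78, -0.055, 0, 1], [0, 0, -0.467, -0.883, -0.062, 0, 1]]]}}

```text
t: 31.8
tcp_pos: [0.5864, 0.2821, 0.1349]
tool_rot: [0.594, 0.805, -0.0, -0.0]
force: [-0.5, 1.4, 0.3]
finger_gap: 0.132
```

Request:
{"fn": "move_arm", "kwargs": {"plan": [[[0, 0, -0.06, -0.1, -0.05, 0, 1], [0, 0, -0.12, -0.2, -0.09, 0, 1], [0, 0, -0.18, -0.3, -0.14, 0, 1], [0, 0, -0.23, -0.4, -0.19, 0, 1], [0, 0, -0.29, -0.5, -0.23, 0, 1], [0, 0, -0.35, -0.6, -0.28, 0, 1], [0, 0, -0.41, -0.7, -0.33, 0, 1], [0, 0, -0.467, -0.802, -0.374, 0, 1]]]}}

```text
t: 32.8
tcp_pos: [0.5743, 0.1946, 0.135]
tool_rot: [0.437, 0.9, -0.0, -0.0]
force: [0.6, -0.2, -1.1]
finger_gap: 0.132
```

Request:
{"fn": "move_arm", "kwargs": {"plan": [[[0, 0, -0.06, -0.08, -0.08, 0, 1], [0, 0, -0.12, -0.15, -0.16, 0, 1], [0, 0, -0.18, -0.23, -0.24, 0, 1], [0, 0, -0.23, -0.31, -0.32, 0, 1], [0, 0, -0.29, -0.38, -0.4, 0, 1], [0, 0, -0.35, -0.46, -0.48, 0, 1], [0, 0, -0.41, -0.54, -0.56, 0, 1], [0, 0, -0.467, -0.615, -0.638, 0, 1]]]}}

```text
t: 33.8
tcp_pos: [0.5622, 0.1068, 0.1351]
tool_rot: [0.265, 0.964, -0.0, -0.0]
force: [-0.1, -0.3, 0.2]
finger_gap: 0.131
```

Request:
{"fn": "move_arm", "kwargs": {"plan": [[[0, 0, -0.06, -0.04, -0.1, 0, 1], [0, 0, -0.12, -0.09, -0.2, 0, 1], [0, 0, -0.18, -0.13, -0.31, 0, 1], [0, 0, -0.25, -0.18, -0.43, 0, 1], [0, 0, -0.32, -0.24, -0.56, 0, 1], [0, 0, -0.4, -0.3, -0.7, 0, 1], [0, 0, -0.467, -0.345, -0.816, 0, 1], [0, 0, -0.467, -0.345, -0.816, 0, 1]]]}}

```text
t: 34.8
tcp_pos: [0.55, 0.0189, 0.1351]
tool_rot: [0.087, 0.996, 0.0, -0.0]
force: [-0.1, 0.4, -0.5]
finger_gap: 0.129
```

```bash
cat > lt.py <<'E'
from check import *
go((551,19.8,95,80.2))
for n in('scene','side'):
  d=snapshot(n);P=world(d);hsv=cv2.cvtColor(d['img'],cv2.COLOR_RGB2HSV);H,S=hsv[...,0],hsv[...,1];z=P[...,2]
  near=np.hypot(P[...,0]-.55,P[...,1]-.02)<.09
  q=P[(H>100)&(H<130)&(S>120)&near&(z>.045)&(z<.065)]
  if len(q)>10: print(n,'trough',rect(q[:,:2]),len(q))
  q=P[(H>5)&(H<18)&(S>170)&near]
  if len(q)>10: print(n,'lid all',rect(q[:,:2]),"z",np.percentile(q[:,2],[2,25,50,98]).round(4),len(q))
E
python3 lt.py; python3 -c "
from check import *
d=snapshot('wrist');np.savez('w7.npz',**d);cv2.imwrite('pics/w7.png',d['img'][:,:,::-1])"
```

```text
t 34.8 tcp [550.   18.9 135.1] yaw 80.0 tilt 0.02 F [-0.1  0.4 -0.5] gap 0.129
  rz -0.004  x -0.008 y 0.011 z 0.401
scene trough (array([551.3,  21.3]), array([93.2, 35.3]), -11.0) 183
scene lid all (array([547.8,  20.1]), array([121.4, 104.5]), 81.7) z [0.0047 0.1069 0.1088 0.2507] 402
side trough (array([550.2,  20.8]), array([91.1, 37.1]), -10.1) 313
side lid all (array([550. ,  22.1]), array([86.5, 34.3]), -11.0) z [0.107  0.1088 0.1096 0.1318] 164
```

View pics/w7.png

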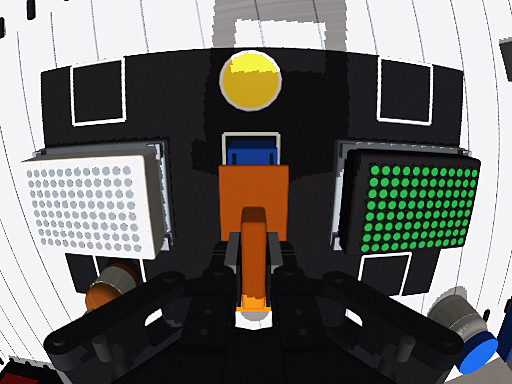

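Lid at (253,225) is over the trough (252,150), with its axis parallel. The offset is about 1 mm against ±4 mm of clearance, so I'm lowering it.

Request:
{"fn": "move_arm", "kwargs": {"plan": [[[0, 0, 0, -0.005, 0.007, 0.08, 1], [0, 0, 0, -0.005, 0.007, 0.16, 1], [0, 0, 0, -0.005, 0.007, 0.24, 1], [0, 0, 0, -0.005, 0.007, 0.32, 1], [0, 0, 0, -0.005, 0.007, 0.39, 1], [0, 0, 0, -0.005, 0.007, 0.44, 1], [0, 0, 0, -0.005, 0.007, 0.47, 1], [0, 0, 0, -0.005, 0.007, 0.485, 1]]]}}

```text
t: 35.95
tcp_pos: [0.5507, 0.0201, 0.0864]
tool_rot: [0.086, 0.996, -0.0, 0.0]
force: [0.4, 0.3, -0.7]
finger_gap: 0.134
```

```bash
python3 lt.py
```

```text
t 35.95 tcp [550.7  20.1  86.4] yaw 80.1 tilt 0.0 F [ 0.4  0.3 -0.7] gap 0.134
  rz -0.001  x -0.003 y -0.002 z -0.086
scene trough (array([572.2,  32.2]), array([71. , 26.2]), -32.5) 31
scene lid all (array([559.2,  35.4]), array([113. ,  83.1]), -85.9) z [0.0038 0.0584 0.0599 0.1681] 382
side trough (array([547.9,  36.6]), array([91.4, 27.2]), 7.7) 63
side lid all (array([550.5,  24.9]), array([84.2, 32.6]), -5.7) z [0.0589 0.0603 0.0614 0.0844] 146
```

Request:
{"fn": "move_arm", "kwargs": {"plan": [[[0, 0, 0, 0, 0, 0.01, 1], [0, 0, 0, 0, 0, 0.02, 1], [0, 0, 0, 0, 0, 0.02, 1], [0, 0, 0, 0, 0, 0.02, 0.7], [0, 0, 0, 0, 0, 0.02, 0.6], [0, 0, 0, 0, 0, 0.02, 0.5], [0, 0, 0, 0, 0, -0.05, 0.5], [0, 0, 0, 0, 0, -0.3, 0.5]]]}}

```text
t: 37.05
tcp_pos: [0.5497, 0.0202, 0.1159]
tool_rot: [0.086, 0.996, 0.0, -0.002]
force: [0.4, -0.7, 0.1]
finger_gap: 0.501
```

Request:
{"fn": "move_arm", "kwargs": {"plan": [[[0, 0, 0, 0, 0, -0.05, 0.4], [0, 0, 0, 0, 0, -0.15, 0.4], [0, 0, 0, 0, 0, -0.2, 0.4], [0, 0, 0, -0.05, 0.1, -0.2, 0.3], [0, 0, 0, -0.1, 0.25, -0.2, 0.3], [0, 0, 0, -0.2, 0.45, -0.2, 0.2], [0, 0, 0, -0.25, 0.6, -0.2, 0.2], [0, 0, 0, -0.25, 0.6, -0.2, 0.2]]]}}

```text
t: 38.05
tcp_pos: [0.5859, 0.0764, 0.1361]
tool_rot: [0.085, 0.996, -0.0, -0.0]
force: [-0.9, 0.1, 0.3]
finger_gap: 0.8
```

```bash
python3 lt.py; python3 -c "
from check import *
go((450,339,120,101),(450,339,34,101))
d=snapshot('side');cv2.imwrite('pics/s8.png',cv2.resize(d['img'][100:300,150:330,::-1],None,fx=3,fy=3))"
```

```text
t 38.05 tcp [585.9  76.4 136.1] yaw 80.3 tilt 0.01 F [-0.9  0.1  0.3] gap 0.8
  rz 0.002  x 0.249 y -0.617 z 0.411
scene trough (array([572.3,  58.7]), array([84.9, 74.6]), -24.8) 28
scene lid all (array([555.1,  31.4]), array([103.6,  92.9]), 80.4) z [0.0039 0.0576 0.0591 0.1622] 484
side trough (array([547.6,  36.9]), array([91.2, 27.1]), 8.0) 62
side lid all (array([552.5,  25.4]), array([83.9, 27.8]), -10.6) z [0.0586 0.0607 0.0658 0.0855] 155
t 38.15 tcp [585.1  75.2 136.2] yaw 80.2 tilt 0.07 F [-0.1 -0.8 -0.7] gap 0.799
  rz -0.154  x 0.593 y 0.790 z 0.054
  rz -0.154  x 0.494 y 0.856 z 0.054
  rz -0.154  x 0.387 y 0.909 z 0.054
  rz -0.000  x 0.000 y 0.000 z 0.860
```

View pics/s8.png

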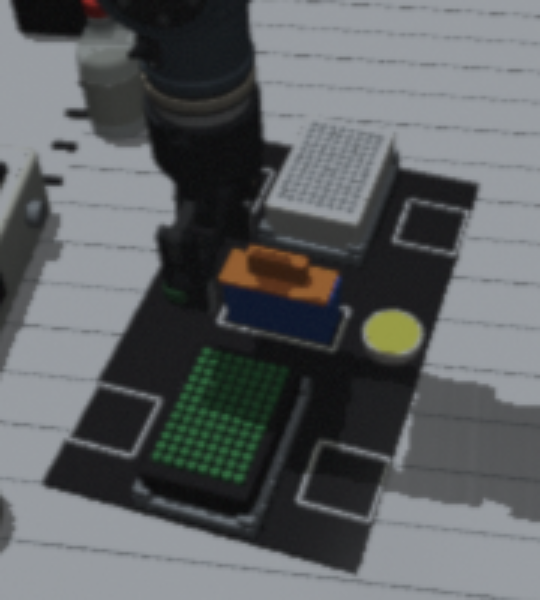

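The lid at (280,272) sits on the trough inside its outline. I'll measure its seating once the arm is out of the way. Next is the block.

Request:
{"fn": "move_arm", "kwargs": {"plan": [[[0, 0, -0.02, 0.08, 0.11, 0, 0.2], [0, 0, -0.05, 0.2, 0.26, 0, 0.2], [0, 0, -0.08, 0.33, 0.43, 0.02, 0.2], [0, 0, -0.12, 0.46, 0.6, 0.05, 0.2], [0, 0, -0.154, 0.593, 0.79, 0.05, 0.1], [0, 0, -0.154, 0.593, 0.79, 0.05, 0.1], [0, 0, -0.154, 0.593, 0.79, 0.05, 0], [0, 0, -0.154, 0.593, 0.79, 0.05, 0]]]}}

```text
t: 39.2
tcp_pos: [0.5412, 0.1625, 0.1315]
tool_rot: [0.026, 1.0, -0.0, 0.0]
force: [-0.5, 0.1, -1.0]
finger_gap: 1.0
```

Request:
{"fn": "move_arm", "kwargs": {"plan": [[[0, 0, -0.03, 0.1, 0.17, 0, 0], [0, 0, -0.06, 0.2, 0.34, 0.02, 0], [0, 0, -0.09, 0.3, 0.51, 0.04, 0], [0, 0, -0.12, 0.4, 0.68, 0.05, 0], [0, 0, -0.154, 0.494, 0.856, 0.05, 0], [0, 0, -0.154, 0.494, 0.856, 0.05, 0], [0, 0, -0.154, 0.494, 0.856, 0.05, 0], [0, 0, -0.154, 0.494, 0.856, 0.05, 0]]]}}

```text
t: 40.2
tcp_pos: [0.4962, 0.2505, 0.1266]
tool_rot: [-0.035, 0.999, -0.0, 0.0]
force: [0.7, 0.1, -0.6]
finger_gap: 0.999
```

Request:
{"fn": "move_arm", "kwargs": {"plan": [[[0, 0, -0.03, 0.08, 0.18, 0, 0], [0, 0, -0.06, 0.16, 0.36, 0.02, 0], [0, 0, -0.09, 0.24, 0.54, 0.04, 0], [0, 0, -0.12, 0.32, 0.72, 0.05, 0], [0, 0, -0.154, 0.387, 0.909, 0.05, 0], [0, 0, -0.154, 0.387, 0.909, 0.05, 0], [0, 0, -0.154, 0.387, 0.909, 0.05, 0], [0, 0, -0.154, 0.387, 0.909, 0.05, 0]]]}}

```text
t: 41.2
tcp_pos: [0.4512, 0.3384, 0.1215]
tool_rot: [-0.095, 0.995, -0.0, 0.0]
force: [-0.3, 1.5, 0.4]
finger_gap: 0.998
```

```bash
python3 lt.py; python3 -c "
from check import *
go((450,339,34,101))
for n in('scene','side'):
  d=snapshot(n);P=world(d);hsv=cv2.cvtColor(d['img'],cv2.COLOR_RGB2HSV);H,S=hsv[...,0],hsv[...,1];z=P[...,2]
  m=(np.hypot(P[...,0]-.55,P[...,1]-.02)<.07)&(z>.078)&(z<.09)&(H>3)&(H<20)&(S>150)
  if m.sum()>5: print(n,'ridge',rect(P[m][:,:2]),np.median(z[m]))
d=snapshot('wrist');cv2.imwrite('pics/w9.png',d['img'][:,:,::-1])"
```

```text
t 41.2 tcp [451.2 338.4 121.5] yaw 100.9 tilt 0.01 F [-0.3  1.5  0.4] gap 0.998
  rz 0.115  x -0.095 y -0.829 z 0.066
  rz 0.115  x -0.169 y -0.817 z 0.066
  rz 0.115  x -0.242 y -0.799 z 0.066
  rz 0.115  x -0.313 y -0.774 z 0.066
scene trough (array([565.6,  58.8]), array([99.9, 72.4]), -27.8) 33
scene lid all (array([545.1,  10.6]), array([149.1,  58.6]), -9.0) z [0.0025 0.0575 0.059  0.0846] 605
side trough (array([582.2,  32.6]), array([25.8,  3.6]), -9.7) 16
t 41.3 tcp [451.2 338.3 121.5] yaw 100.9 tilt 0.01 F [-0.1 -1.   0.2] gap 0.998
  rz -0.003  x 0.010 y 0.009 z 0.875
scene ridge (array([554.2,  21.3]), array([50.7, 13.3]), -12.2) 0.08185375269432615
```

View pics/w9.png

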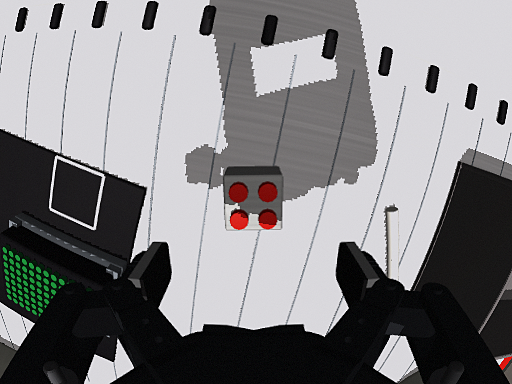

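The block is at (253,200), square to and centred between the fingers.

Request:
{"fn": "move_arm", "kwargs": {"plan": [[[0, 0, 0, 0, 0.005, 0.2, 0], [0, 0, 0, 0, 0.005, 0.45, 0], [0, 0, 0, 0, 0.005, 0.7, 0], [0, 0, 0, 0, 0.005, 0.87, 0], [0, 0, 0, 0, 0.005, 0.935, 0], [0, 0, 0, 0, 0.005, 0.935, 0.3], [0, 0, 0, 0, 0.005, 0.935, 0.7], [0, 0, 0, 0, 0.005, 0.935, 0.7]]], "force": 40}}

```text
t: 42.45
tcp_pos: [0.4513, 0.3396, 0.029]
tool_rot: [-0.095, 0.995, 0.0, 0.001]
force: [-0.2, 0.1, 3.3]
finger_gap: 0.504
```

Request:
{"fn": "move_arm", "kwargs": {"plan": [[[0, 0, 0, 0, 0, 0, 0.8], [0, 0, 0, 0, 0, -0.05, 0.8], [0, 0, 0, 0, 0, -0.15, 0.8], [0, 0, 0, 0, 0, -0.28, 0.8], [0, 0, 0, 0, 0, -0.42, 0.8], [0, 0, 0, 0, 0, -0.56, 0.8], [0, 0, 0, 0, 0, -0.66, 0.8], [0, 0, 0, 0, 0, -0.7, 0.8]]]}}

```text
t: 43.45
tcp_pos: [0.451, 0.3395, 0.099]
tool_rot: [-0.095, 0.995, 0.0, 0.001]
force: [-0.5, -0.0, -2.0]
finger_gap: 0.508
```

```bash
python3 -c "
from check import *
go((481.2,174.2,98,80),(481.2,174.2,34,80))"
```

```text
t 43.45 tcp [451.  339.5  99. ] yaw 100.9 tilt 0.08 F [-0.5 -0.  -2. ] gap 0.508
  rz 0.233  x 0.009 y -0.840 z 0.005
  rz 0.233  x -0.144 y -0.828 z 0.005
  rz -0.000  x 0.000 y 0.000 z 0.640
```

Request:
{"fn": "move_arm", "kwargs": {"plan": [[[0, 0, 0.02, 0, -0.06, 0, 0.8], [0, 0, 0.05, 0, -0.17, 0, 0.8], [0, 0, 0.08, 0, -0.29, 0, 0.8], [0, 0, 0.11, 0, -0.41, 0, 0.8], [0, 0, 0.14, 0, -0.53, 0, 0.8], [0, 0, 0.17, 0, -0.64, 0, 0.8], [0, 0, 0.2, 0, -0.75, 0, 0.8], [0, 0, 0.233, 0, -0.84, 0, 0.8]]]}}

```text
t: 44.45
tcp_pos: [0.4668, 0.2562, 0.098]
tool_rot: [-0.003, 1.0, 0.0, 0.0]
force: [-0.6, -1.0, -2.2]
finger_gap: 0.511
```

Request:
{"fn": "move_arm", "kwargs": {"plan": [[[0, 0, 0.04, -0.02, -0.12, 0, 0.8], [0, 0, 0.07, -0.04, -0.24, 0, 0.8], [0, 0, 0.11, -0.06, -0.36, 0, 0.8], [0, 0, 0.14, -0.08, -0.48, 0, 0.8], [0, 0, 0.17, -0.1, -0.6, 0, 0.8], [0, 0, 0.2, -0.12, -0.71, 0, 0.8], [0, 0, 0.22, -0.14, -0.79, 0, 0.8], [0, 0, 0.233, -0.144, -0.828, 0, 0.8]]]}}

```text
t: 45.45
tcp_pos: [0.482, 0.1737, 0.098]
tool_rot: [0.088, 0.996, 0.0, 0.0]
force: [0.1, -0.8, -2.2]
finger_gap: 0.506
```

```bash
python3 -c "
from check import *
go((481.7,174.2,34,80))"
```

```text
t 45.45 tcp [482.  173.7  98. ] yaw 79.9 tilt 0.01 F [ 0.1 -0.8 -2.2] gap 0.506
  rz -0.003  x 0.004 y 0.005 z 0.640
```

Request:
{"fn": "move_arm", "kwargs": {"plan": [[[0, 0, 0, 0, 0, 0.08, 0.8], [0, 0, 0, 0, 0, 0.2, 0.8], [0, 0, 0, 0, 0, 0.33, 0.8], [0, 0, 0, 0, 0, 0.45, 0.8], [0, 0, 0, 0, 0, 0.54, 0.8], [0, 0, 0, 0, 0, 0.6, 0.8], [0, 0, 0, 0, 0, 0.63, 0.8], [0, 0, 0, 0, 0, 0.635, 0.8]]]}}

```text
t: 46.45
tcp_pos: [0.4816, 0.1743, 0.035]
tool_rot: [0.087, 0.996, 0.0, 0.0]
force: [-1.2, -0.2, 5.4]
finger_gap: 0.51
```

Request:
{"fn": "move_arm", "kwargs": {"plan": [[[0, 0, 0, 0, 0, 0.005, 0.7], [0, 0, 0, 0, 0, 0.005, 0.3], [0, 0, 0, 0, 0, 0.005, 0.2], [0, 0, 0, 0, 0, 0.005, 0.2], [0, 0, 0, 0, 0, -0.05, 0.2], [0, 0, 0, 0, 0, -0.3, 0.2], [0, 0, 0, 0, 0, -0.6, 0.2], [0, 0, 0, 0, 0, -0.9, 0.2]]]}}

```text
t: 47.45
tcp_pos: [0.4815, 0.1742, 0.1255]
tool_rot: [0.087, 0.996, -0.0, -0.0]
force: [-0.6, 0.5, -0.2]
finger_gap: 0.802
```

Request:
{"fn": "move_arm", "kwargs": {"plan": [[[0, 0, 0, 0, 0.05, -0.1, 0.2], [0, 0, 0, 0.05, 0.15, -0.2, 0.2], [0, 0, 0, 0.1, 0.3, -0.4, 0.2], [0, 0, 0, 0.2, 0.5, -0.6, 0.2], [0, 0, 0, 0.2, 0.7, -0.8, 0.2], [0, 0, 0, 0.2, 0.9, -0.9, 0.2], [0, 0, 0, 0.2, 1, -1, 0.2], [0, 0, 0, 0.2, 1, -1, 0.2]]]}}

```text
t: 48.45
tcp_pos: [0.4793, 0.2769, 0.2246]
tool_rot: [0.087, 0.996, -0.0, 0.0]
force: [0.1, 0.3, -1.3]
finger_gap: 0.799
```

```bash
python3 -c "
from check import *
for n in('scene','side'):
  d=snapshot(n);cv2.imwrite('pics/%s9.png'%n,cv2.resize(d['img'][(90 if n=='scene' else 120):300,(140 if n=='scene' else 150):400 if n=='scene' else 330,::-1],None,fx=2.5,fy=2.5));P=world(d);hsv=cv2.cvtColor(d['img'],cv2.COLOR_RGB2HSV);H,S,V=[hsv[...,i] for i in range(3)];z=P[...,2]
  print(n,'bottle',bottle(d))
  nr=lambda x,y,r:(np.hypot(P[...,0]-x,P[...,1]-y)<r)
  for nm,m in(('block',nr(.4815,.174,.04)&(z>.034)&(z<.044)),('ridge',nr(.55,.02,.06)&(z>.077)&(z<.095)&(H>3)&(H<20)&(S>150)),('flange',nr(.55,.02,.065)&(z>.056)&(z<.066)&(H>3)&(H<20)&(S>150)),('troughlow',nr(.55,.02,.07)&(z<.05)&(z>.01)&(H>100)&(H<130)&(S>120)),('dish',(H>24)&(H<36)&(S>120)&nr(.457,.035,.05)),('rack',(V<60)&(z<.012)&(z>0)&nr(.55,.02,.26)),('vial',nr(.645,.005,.03)&(z>.02)&(z<.06))):
    q=P[m]
    if len(q)>5: print('  ',nm,*rect(q[:,:2]),'z',np.percentile(q[:,2],[5,50,95]).round(4),len(q))"
```

```text
scene bottle (array([ 0.6207, -0.1341]), 138)
   block [481.7 175.6] [44.6 44.3] -9.3 z [0.0355 0.0386 0.0433] 236
   ridge [553.7  21.1] [51.5 13.7] -9.1 z [0.078  0.0821 0.0849] 124
   flange [554.3  20.8] [92.9 36.2] -9.6 z [0.0565 0.0587 0.0622] 381
   troughlow [558.6  33.9] [97.2 30.5] -29.0 z [0.0123 0.0302 0.0465] 283
   dish [455.7  32.3] [42.6 38.3] 23.5 z [0.0138 0.0169 0.0193] 196
   rack [488.1  27.9] [420.5 379.2] 80.0 z [0.0017 0.0045 0.0077] 9006
   vial [645.8   5.9] [24.  23.5] -24.5 z [0.0218 0.048  0.0518] 158
side bottle (array([ 0.6204, -0.1336]), 89)
   block [474.  177.6] [44.9 34. ] 79.4 z [0.0369 0.0401 0.0428] 183
   flange [591.   16.7] [38.2 19.7] -80.5 z [0.0589 0.0604 0.0622] 82
   troughlow [585.8  31.4] [20.5  4.3] -9.4 z [0.0119 0.0322 0.0476] 76
   dish [446.4  38.9] [37.2 17.4] 68.0 z [0.0169 0.0186 0.0208] 70
   rack [545.2  35.3] [482.3 420.5] -0.3 z [0.0042 0.0064 0.0088] 4219
   vial [643.9   7. ] [24.6 24. ] -80.1 z [0.0211 0.0464 0.0532] 137
```

View pics/scene9.png

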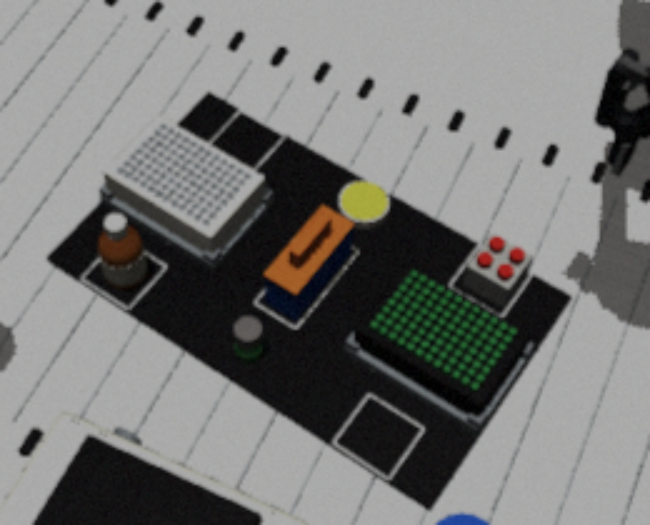

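View pics/side9.png

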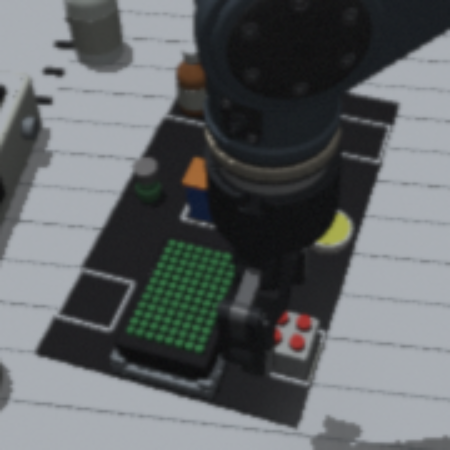

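```bash
python3 -c "
from check import *
d=snapshot('scene');P=world(d);hsv=cv2.cvtColor(d['img'],cv2.COLOR_RGB2HSV);H,S=hsv[...,0],hsv[...,1];z=P[...,2]
m=(np.hypot(P[...,0]-.554,P[...,1]-.021)<.06)&(z>.054)&(z<.066)&(H>3)&(H<20)&(S>150)
q=P[m];r=np.abs((q[:,:2]-[.554,.021])@np.array([.174,.985]));q=q[(r>.008)&(r<.016)]
c=np.linalg.lstsq(np.c_[q[:,:2]-[.551,.02],np.ones(len(q))],q[:,2],rcond=None)[0]
k=P[(np.abs(P[...,:2]-[.60,.075]).max(-1)<.012)];print('flange z',c[2],'slope x,y',c[:2],len(q),'rack z there',np.median(k[:,2]))
m=(H>24)&(H<36)&(S>120)&(np.hypot(P[...,0]-.457,P[...,1]-.035)<.05)&(z>.012);print('dish',np.median(P[m],0),m.sum())
d0=dict(np.load('scene0.npz'));P0=world(d0);h0=cv2.cvtColor(d0['img'],cv2.COLOR_RGB2HSV);m=(h0[...,0]>24)&(h0[...,0]<36)&(h0[...,1]>120)&(np.hypot(P0[...,0]-.457,P0[...,1]-.035)<.05)&(P0[...,2]>.012);print('dish0',np.median(P0[m],0))
"
```

```text
flange z 0.05863373821858099 slope x,y [0.00014827 0.00736461] 186 rack z there 0.004606647434577171
dish [0.45716614 0.03296743 0.01680554] 194
dish0 [0.45705086 0.03413172 0.01690607]
```

Flange is level and 54.0 mm above the rack face (expected exactly 54), so the lid is seated. I'm handing in.

```bash
python3 -c "
from station import manip
print(manip.sign_off())"
```

```text
the job is handed in; nothing more can be done
None
```

I finished the layout and handed it in at about 49 s of robot time, well under the 112 s limit. Every item was on its spot and released; the hand-in gives no verdict.

Last checks, from the cameras:

| Item | Measured result |
|---|---|
| Bottle | about 1 mm from its spot behind the well plate |
| Tube block | about 1.5 mm from its spot in front of the tip rack, square to within 1° |
| Trough | within about 1.5 mm of the rack centre and square to about 1° (before the lid went on) |
| Lid | level, with its flange 54.0 mm above the rack face, exactly the seated height |
| Dish | about 1 mm of apparent shift, within the cameras' error |
| Vial | in place at its starting spot, to the cameras' precision |

- **Lid offset:** the scene camera puts the lid about 3 mm behind the trough's centre, inside the 8 mm allowed.
- **Arm in the way:** in the last side view the arm hid part of the block, trough and dish. Their final figures come mainly from the scene camera, which reads about 1.4 mm low. I corrected the lid height for that by measuring it against the rack face.

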